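Push the row of spacer blocks up to the rail's end stop and bolt it in

ROBOT

A 7-joint arm with a two-finger parallel gripper is mounted at the origin on the work surface. World frame = base frame: x ahead of the robot, y to its left, z up, the work surface at z = 0. Lengths are in m, angles in rad, forces in N, time in s.
With the tool pointing down it reaches from about 0.425 to 0.95 m from the base axis. Payload 4.7 kg.
Tool frame: the origin (TCP) lies between the finger pads; the fingertips stand 14 mm ahead of it and the grasp point (between the pads) lies 5 mm behind it; z points along the fingers, y is the direction in which the jaws open and shut (so a half turn about z gives the same grasp; the last joint's range is limited). The gripper opens to 85 mm and grips with 20 to 120 N. Pads are 22 mm wide; open, the fingers measure 114 mm over their backs; the gripper's body (76 mm by 85 mm) begins 54 mm behind the grasp point. The pads swing forward as they close: fully open they stand 13 mm farther back than shut.
Start: joints at [1.204, 0.469, -0.049, 1.532, 0.024, 1.141, -0.082], TCP at [0.224, -0.637, 0.245] pointing down, gripper open.
Joint ranges: [-2.59, 2.59], [-0.33, 1.99], [-1.39, 1.29], [0.1, 2.45], [-1.04, 4.18], [0.21, 1.99], [-2.66, 2.66]. Speed limits (rad/s): [2.57, 2.57, 3.14, 3.14, 3.14, 3.14, 3.14].

INTERFACE

Orientations are given as a unit quaternion [w, x, y, z].
In Python, from workcell import env gives the robot as it stands.
- The arm moves only by the tool carry_out, never from a script. Its argument "motion" is a list of rows, each an object with "offset": the shift along the world's x, y, z in cm, a list of three; "yaw": the turn about the world's z in degrees. In form: [{"offset": [tx, ty, tz], "yaw": yaw}, ...]. A call has 1 to 20 rows; each row shifts and turns the pose as measured when the row begins; what a row does not reach is not made up. A row lasts 1/8 s, in which the tool goes at most 62.5 mm and 10.7 degrees, less where a joint would pass 70% of its speed; a pose out of reach is approached as far as the arm can. A call is refused whole if a number of a shift passes 6.25 or a number of a turn 10.7, either way. A call with a gripper value outside its range is refused whole. "claw" is the opening, from 0 (shut) to 1 (fully open), set as the call begins (left out, the last holds). The fingers move at their own pace and stop on an object; "squeeze" is the grip in N (left out, the last holds). Time passes only in rows, so rows that do not move let the fingers close. It gives the time, the measured TCP pose, the force and the opening at its end, in the units of the state.
- env.get_state(): the state, without advancing time (a new reading comes with each control period).
- env.grab_frame(name): name is "scene" or "top"; returns a dict with "color" (480x640x3 uint8, blue, green, red), "z_map" (480x640 float32, m along the optical axis (not along the pixel's ray), 0 where there is no reading), "intrinsics" (3x3 intrinsics, pixels), "dist_coeffs" ([k1, k2, p1, p2, k3] as OpenCV has them; the pictures are not rectified), "world_from_camera" (4x4, takes a point from camera to world coordinates). Camera axes: x right, y up, looking along -z (the intrinsics and any distortion apply to the point x, -y, -z); pixel columns grow to the right and rows downward; lengths in m; the calibration is good to about 2 mm. A picture is of the moment at which its call begins.
- env.sign_off(): hands the job in, once; it reports no verdict.
The state is a dict: "time": time; "joint_pos": joint angles; "joint_vel": joint speeds; "effort": joint torques, N m; "tcp_pos": TCP position; "eef_rot": TCP orientation; "wrist_force": force on the tool from outside, world axes, zero at the start; "ft_torque": the same for the moment, N m; "gripper_width": finger opening in m.
Only numpy, scipy, OpenCV 4.12 (cv2) and the standard library are available. Lean on these libraries where they do the work, as an engineer would, in place of code of your own. Each camera call takes 0.05 s, during which the arm holds its last target.

TASK

Four drilled aluminium spacer blocks stand touching in a row in the steel rail on the bench. With a fingertip, pushing only on the last block (the one farthest from the end stop), push the whole row along the rail as one train until the first block is fully against the end stop; then push the upright tab of the slide bolt beside the rail until the bolt is fully across the rail behind the row. Pick nothing up, and leave everything else on the bench where it is.

Things in the scene. Friction and masses are not known exactly. Their poses are not given: they have to be found in the camera images.
- rail: steel channel rail fixed to the bench, 370 mm long along its y, 64 wide. Origin at bench level on the channel's centre line; +y points to the end stop, +x to the bolt's side (away from the robot), z up. Place and yaw vary (to 0.45 rad). Channel floor 8 mm above the bench, 39 mm wide, between low walls with tops 18 mm above the bench; open at its tail end (y = -190 mm).
- stop_face (a point): middle of the end stop's face that the row comes up against: at (0, 150, 26) mm in the rail's frame. The end stop is a steel block on the rail, 64 mm wide, its top 50 mm above the bench, from y = 150 to 168 mm.
- block1: the first of the four alike aluminium spacer blocks in the rail: 36 mm across it, 40 along it (y), 36 tall, 14 mm hole through the top, about 0.13 kg. Origin at the centre of its underside, on the channel floor (top 44 mm above the bench). It is nearest the end stop; against the stop its origin is at y = 130 mm in the rail's frame. The row starts 60 to 115 mm short of the stop.
- block2: the second of the four alike aluminium spacer blocks in the rail: 36 mm across it, 40 along it (y), 36 tall, 14 mm hole through the top, about 0.13 kg. Origin at the centre of its underside, on the channel floor (top 44 mm above the bench). Home at y = 90 mm.
- block3: the third of the four alike aluminium spacer blocks in the rail: 36 mm across it, 40 along it (y), 36 tall, 14 mm hole through the top, about 0.13 kg. Origin at the centre of its underside, on the channel floor (top 44 mm above the bench). Home at y = 50 mm.
- block4: the last of the four alike aluminium spacer blocks in the rail: 36 mm across it, 40 along it (y), 36 tall, 14 mm hole through the top, about 0.13 kg. Origin at the centre of its underside, on the channel floor (top 44 mm above the bench). It is farthest from the end stop and the only one to be pushed on; its free face is 20 mm from its origin, to the rail's -y. Home at y = 10 mm. The row resists a push with about 2 to 5 N.
- bolt (a joint): slide bolt on the rail's +x side, centred at y = -22 mm in the rail's frame: 0 = open (start: 0 to 0.002), 0.040 m = fully across the rail (hard limit). Moves along the rail's -x and stays where left (friction about 1.5 N). Bar 12 mm square, 9 to 22 mm above the bench; across the rail it lies 6 mm behind the last block of a row that is home; else a block is in its way.
- bolt_tab (a point): upper part of the outer face (looking along the rail's +x) of the bolt's upright tab: push this face to the rail's -x. Tab 34 mm wide along the rail, 8 mm thick, top 51 mm above the bench; this point is 49.5 mm above the bench, at x = 90 mm in the rail's frame when open, 50 when closed. The bolt's foot plate, 8 mm thick, ends at x = 106 mm; beyond is bare bench.
- spare_block: a fifth block like those in the rail, standing on the bench beside it, 90 mm from the rail's centre line on its +x side near the stop end; not part of the job. Origin at the centre of its underside.
- marker: dark marker pen 135 mm long, 14 mm thick, lying beside the rail on its -x side; bystander. Origin near its middle, underside.
- tape: tape measure, grey case 55 x 60 x 32 mm, on the bench on the rail's +x side near the stop; bystander. Origin at the centre of its underside.
- nut: large steel hexagon nut, 30 mm over flats, 16 mm tall, lying flat on the rail's -x side near the tail; bystander. Origin at the centre of its underside.
- square: combination square: 300 mm steel rule along its y with a grey head, lying flat beyond the rail; bystander. Origin at the underside of the middle of the rule.
- spray_can: grey spray can, 64 mm across, 190 mm tall, standing to the left; bystander. Origin at the centre of its underside.
- hammer: hammer, 290 mm long, lying to the right; bystander. Origin at its underside.
There are look-alikes about, which are no part of the job. Leave any orange or red look-alike of the block3 alone.

How it is judged:
By the outcome, as a careful person would: the job done as asked, in the order asked, and still so for the second after the job is handed in, with the robot touching nothing.
It also fails if it takes over 38 s, if anything falls off the work surface, if the arm or the gripper's body presses on something with over 40 N, if the wrist force passes 120 N, or if a joint passes its speed limit or range.

## Working session

There is one attempt and no reset: what is moved stays moved. The work goes in short steps, Python scripts to look and compute and a tool call to move; the robot and the scene stay as the last step left them, time stands still between calls to the robot, and variables do not carry over. Pictures are saved under pics/ and viewed, and the job is handed in when it is done.

Besides the shell and the picture viewer there is one more tool, called after "Call:" as name(argument=value, ...) on one line, values as JSON. carry_out: Moves the arm, as the interface text tells. Its arguments: {"type":"object","properties":{"motion":{"type":"array"},"claw":{"type":"number"},"squeeze":{"type":"number"}},"required":["motion"]}

```bash
mkdir -p pics; cat > h.py <<'E'
import numpy as np, cv2
from workcell import env
def grab(n):
    f=env.grab_frame(n); return f
def pts(f):
    K=np.array(f["intrinsics"]);d=np.array(f["dist_coeffs"]);T=np.array(f["world_from_camera"])
    z=f["z_map"];h,w=z.shape
    u,v=np.meshgrid(np.arange(w),np.arange(h))
    p=cv2.undistortPoints(np.stack([u,v],-1).reshape(-1,1,2).astype(np.float64),K,d).reshape(h,w,2)
    P=np.stack([p[...,0]*z,-p[...,1]*z,-z],-1)
    W=P@T[:3,:3].T+T[:3,3]
    W[z==0]=np.nan
    return W
def save(n,i): cv2.imwrite("pics/"+n,i)
E
python3 - <<'E'
from h import *
for n in("scene","top"):
    f=grab(n);save(n+"0.png",f["color"]);np.savez(n+"0.npz",W=pts(f),c=f["color"]);print(f["world_from_camera"])
s=env.get_state();print(s)
E
```

```text
[[-0.13836647 -0.78158113  0.60826446  1.34272277]
 [ 0.99028774 -0.11761744  0.07413724  0.09359229]
 [ 0.01359825  0.61261495  0.79026452  1.05626612]
 [ 0.          0.          0.          1.        ]]
[[-0.01465168  0.99805264 -0.06063207  0.49356553]
 [-0.99988015 -0.01492783 -0.00410404  0.03087517]
 [-0.00500115  0.06056468  0.99815175  1.47162483]
 [ 0.          0.          0.          1.        ]]
{'time': 0.1, 'joint_pos': array([ 1.20411186,  0.46935956, -0.04860562,  1.53358156,  0.02406127,
        1.14102573, -0.08229968]), 'joint_vel': array([ 0.00010711, -0.00301788,  0.00300255, -0.0024574 , -0.00014684,
       -0.00061132, -0.00267568]), 'effort': array([ 6.21120034e-04, -5.11514139e+01, -4.70181322e-02, -2.38390696e+01,
        1.08352015e-02,  4.38101866e-03,  2.81394449e-05]), 'tcp_pos': array([ 0.22355222, -0.63636277,  0.2443642 ]), 'eef_rot': array([-8.80501443e-04,  9.85769261e-01,  1.68101642e-01, -1.62294886e-04]), 'wrist_force': array([0.4376977 , 1.16226785, 0.15323976]), 'ft_torque': array([ 0.02350343, -0.03805604,  0.03188685]), 'gripper_width': 0.08523452251990676}
```

View pics/scene0.png

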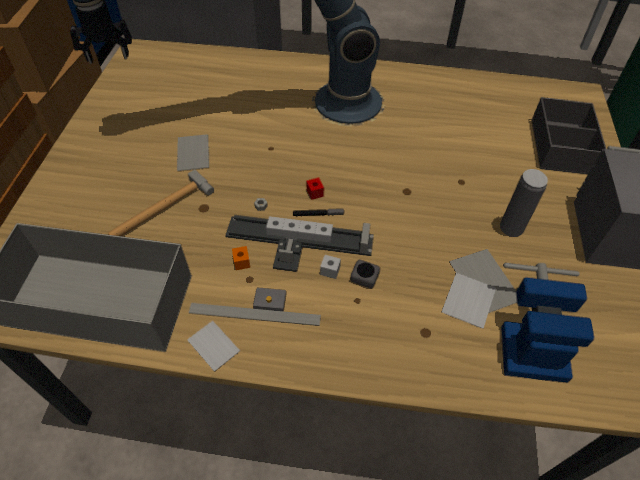

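View pics/top0.png

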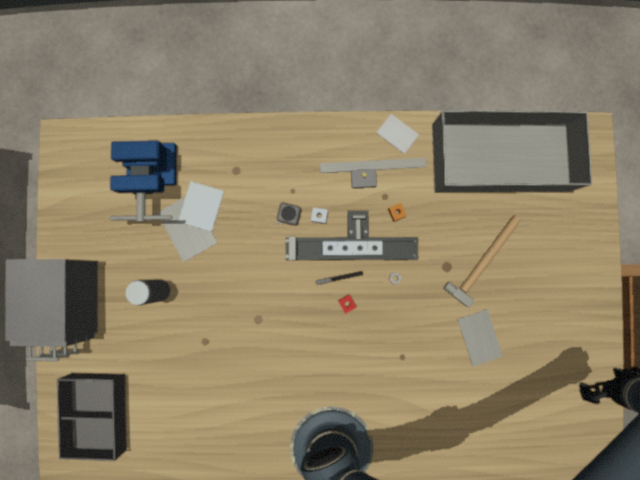

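The scene and top views agree. The rail is at top px (286–418, 248) with the stop at (291, 248) on the left. The row's four holes are at px (331–376, 248), and the bolt tab is at (358, 225). Possible confusions: spare block (319, 215), orange look-alike (398, 212), red look-alike (347, 303), and blocks 1–3 at (331, 346, 361). Block4 is the rightmost, at (376, 247). Next I'll take a close crop and measure.

```bash
python3 - <<'E'
from h import *
d=np.load("top0.npz");W=d["W"];c=d["c"]
crop=c[185:325,265:435];save("crop0.png",cv2.resize(crop,None,fx=4.7,fy=4.2,interpolation=cv2.INTER_CUBIC))
for n in("top","scene"):
    d=np.load(n+"0.npz");W=d["W"];z=W[...,2];x=W[...,0];y=W[...,1]
    roi=(x>.4)&(x<.75)&(y>-.35)&(y<.3)
    print(n,"bench z",np.nanmedian(z[roi]))
    for lo,hi,nm in((.010,.035,'rail'),(.038,.060,'high')):
        m=(roi&(z>lo)&(z<hi)).astype(np.uint8)
        k,l,st,ce=cv2.connectedComponentsWithStats(m)
        for i in range(1,k):
            if st[i,4]<25: continue
            q=W[l==i]; r=cv2.minAreaRect(q[:,:2].astype(np.float32)*1000)
            print(nm,st[i,4],ce[i].round(),np.round(r[0],1),np.round(r[1],1),round(r[2],2),"z",np.median(q[:,2]).round(4))
E
```

```text
top bench z 0.0009497566019585069
rail 206 [363. 183.] [737.5 -99. ] [69.9 23.9] 89.45 z 0.0177
rail 46 [440. 187.] [ 717.8 -315.4] [62.4 29.7] 53.91 z 0.0214
rail 365 [288. 214.] [652.6 111.9] [59.5 58.4] 75.33 z 0.0308
rail 73 [396. 213.] [ 653.5 -187.3] [39.3 32.9] 20.0 z 0.0314
rail 57 [319. 217.] [647.5  27.7] [39.2 36. ] 79.65 z 0.0328
rail 749 [358. 236.] [603. -75.] [331.5  68.7] 88.26 z 0.0176
rail 34 [303. 248.] [559.   72.3] [21.1 40.7] 11.73 z 0.0119
rail 460 [359. 257.] [535.3 -77.7] [ 33.4 339.3] 1.6 z 0.0173
rail 170 [338. 278.] [475.7 -26.5] [ 13.4 131.5] 11.31 z 0.0131
rail 78 [395. 278.] [ 470.9 -180.2] [31.6 30.1] 41.95 z 0.0148
rail 134 [451. 289.] [ 439.2 -338.5] [44.1 25.1] 50.09 z 0.0235
high 26 [437. 182.] [ 730.3 -298.7] [36.3  2.9] 0.95 z 0.0511
high 47 [358. 216.] [640.6 -80.5] [30.7  8.3] 89.83 z 0.0496
high 165 [292. 248.] [558.9 101. ] [16.8 62.6] 89.46 z 0.0502
high 661 [352. 248.] [555.3 -61.8] [157.9  33.2] 89.05 z 0.0435
scene bench z -0.00013325311597012224
rail 113 [206. 186.] [ 440.4 -338.3] [42.7 24.3] 46.94 z 0.0225
rail 125 [315. 191.] [410.5 -
[... 325 characters left out ...]
.6  59.9] 88.35 z 0.0178
rail 173 [241. 259.] [ 655.9 -188.8] [44.7 36.2] 21.37 z 0.0287
rail 87 [287. 259.] [642.8 -76.5] [25.  36.6] 30.05 z 0.022
rail 56 [331. 262.] [643.5  26.5] [13.9 40.3] 18.4 z 0.0323
rail 141 [330. 270.] [660.1  33.6] [27.7 52.3] 29.44 z 0.0241
rail 565 [365. 273.] [654.9 111.7] [60.2 58.8] 76.8 z 0.0303
rail 47 [187. 278.] [ 731.1 -298.6] [36.9  4.1] 0.98 z 0.0221
rail 245 [271. 292.] [ 738.9 -100. ] [23. 71.] 1.05 z 0.0172
high 775 [300. 226.] [556.6 -62.2] [161.6  43.1] 89.25 z 0.0431
high 174 [365. 234.] [557.6 101.3] [17.9 68.3] 89.28 z 0.049
high 76 [286. 252.] [640.8 -80.9] [11.  32.4] 1.59 z 0.0485
high 52 [185. 271.] [ 729.3 -299.1] [39.3  3.3] 0.38 z 0.051
```

View pics/crop0.png

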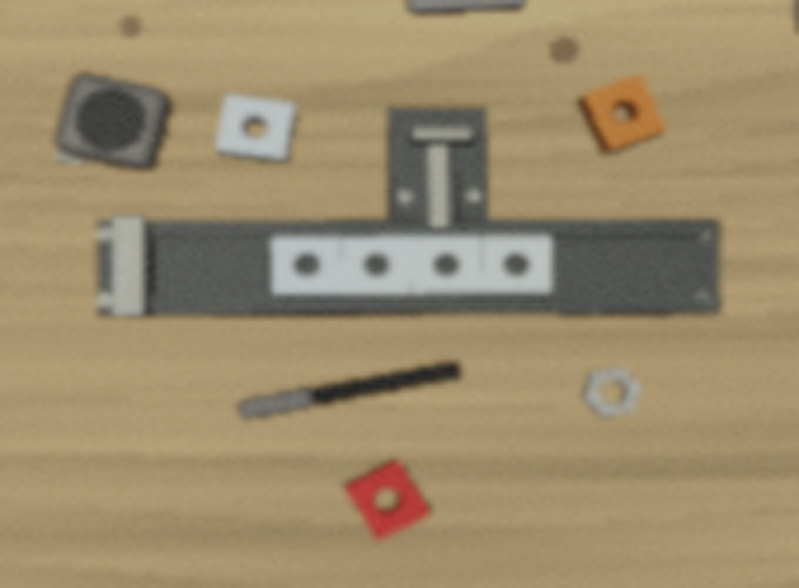

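```bash
python3 - <<'E'
from h import *
for n in("top","scene"):
    d=np.load(n+"0.npz");W=d["W"];z=W[...,2];x=W[...,0];y=W[...,1]
    m=(z>.036)&(z<.05)&(abs(x-.556)<.03)&(y>-.17)&(y<.04)
    q=W[m][:,:2]
    # edges: per y bin min/max x
    def edge(q,lo,hi,nm):
        ys=np.arange(lo,hi,.01);a=[];b=[];t=[]
        for s in ys:
            r=q[(q[:,1]>=s)&(q[:,1]<s+.01)]
            if len(r)>5: t.append(s+.005);a.append(r[:,0].min());b.append(r[:,0].max())
        t=np.array(t)
        print(n,nm,"lo",np.polyfit(t,a,1),"hi",np.polyfit(t,b,1),len(t))
    edge(q,-.13,.01,"row"); print("row y ext",np.percentile(q[:,1],[.5,99.5]))
    m=(z>.012)&(z<.06)&(x>.50)&(x<.62)&(y>-.28)&(y<.12); 
    q2=W[m][:,:2]; edge(q2,-.25,-.13,"rail-");edge(q2,0.0,.11,"rail+");edge(q2,-.25,.11,"rail")
    print("rail ext",q2[:,1].min(),q2[:,1].max())
    m=(z>.046)&(abs(x-.558)<.04)&(y>.07)&(y<.13);print("stop",np.percentile(W[m],[1,50,99],axis=0).round(4))
    m=(z>.046)&(z<.06)&(abs(x-.64)<.03)&(y>-.12)&(y<-.04);print("tab",np.percentile(W[m],[1,50,99],axis=0).round(4))
E
```

```text
top row lo [0.01524489 0.53976291] hi [0.01428234 0.57257312] 15
row y ext [-0.14067159  0.0172075 ]
top rail- lo [0.00931858 0.52732611] hi [0.08652899 0.59784141] 12
top rail+ lo [-0.02362248  0.52932601] hi [0.03909242 0.58494254] 11
top rail lo [0.00980469 0.5278044 ] hi [0.02112867 0.59138612] 36
rail ext -0.24439446439454043 0.11938209311973029
stop [[0.5276 0.0925 0.0462]
 [0.5573 0.1011 0.0506]
 [0.5897 0.1095 0.0576]]
tab [[ 0.6365 -0.0955  0.046 ]
 [ 0.6413 -0.0789  0.0509]
 [ 0.6445 -0.0653  0.0558]]
scene row lo [0.02212607 0.5379904 ] hi [0.02093261 0.57751942] 15
row y ext [-0.14155575  0.01815383]
scene rail- lo [0.08200693 0.54071601] hi [0.00980197 0.58789306] 11
scene rail+ lo [-0.06235894  0.53074629] hi [0.03057038 0.58733001] 11
scene rail lo [0.00824591 0.53072465] hi [0.00557692 0.59274581] 35
rail ext -0.24238804296287558 0.11750132825307937
stop [[0.5277 0.0926 0.0462]
 [0.5595 0.101  0.0494]
 [0.5906 0.1103 0.0543]]
tab [[ 0.6356 -0.0968  0.0463]
 [ 0.6421 -0.0814  0.0499]
 [ 0.6462 -0.0651  0.0544]]
```

Call:
carry_out(motion=[{"offset": [2.7,3.7,-0.6],"yaw": -1.7},{"offset": [2.7,3.7,-0.6],"yaw": -1.7},{"offset": [2.7,3.7,-0.6],"yaw": -1.7},{"offset": [2.7,3.7,-0.6],"yaw": -1.7},{"offset": [2.7,3.7,-0.6],"yaw": -1.7},{"offset": [2.7,3.7,-0.6],"yaw": -1.7},{"offset": [2.7,3.7,-0.6],"yaw": -1.7},{"offset": [2.7,3.7,-0.6],"yaw": -1.7},{"offset": [2.7,3.7,-0.6],"yaw": -1.7},{"offset": [2.7,3.7,-0.6],"yaw": -1.7},{"offset": [2.7,3.7,-0.6],"yaw": -1.7},{"offset": [2.7,3.7,-0.6],"yaw": -1.7}], claw=0)

```text
time: 1.6
tcp_pos: [0.5495, -0.1797, 0.1656]
eef_rot: [-0.003, 1.0, -0.02, -0.003]
wrist_force: [-0.6, 0.2, 0.4]
gripper_width: 0.0002
```

Call:
carry_out(motion=[{"offset": [0.3,-0.6,-3],"yaw": 1.4},{"offset": [0,0,-3],"yaw": 0},{"offset": [0,0,-3],"yaw": 0},{"offset": [0,0,0],"yaw": 0}])

```text
time: 2.1
tcp_pos: [0.5547, -0.1792, 0.0721]
eef_rot: [-0.004, 1.0, -0.003, -0.003]
wrist_force: [0.5, 0.3, -0.3]
gripper_width: -0.0002
```

```bash
python3 - <<'E'
from h import *
s=env.get_state();print(s["time"],s["tcp_pos"],s["eef_rot"],s["wrist_force"])
for n in("scene","top"):
    f=grab(n);W=pts(f);c=f["color"]
    save(n+"1.png",cv2.resize(c[160:300,200:420] if n=="scene" else c[180:320,270:450],None,fx=3.6,fy=3.6,interpolation=cv2.INTER_CUBIC))
E
```

```text
2.1 [ 0.55470325 -0.17921921  0.07212945] [-0.00416545  0.99998264 -0.00253912 -0.00330337] [ 0.48616387  0.27662118 -0.29065437]
```

View pics/scene1.png

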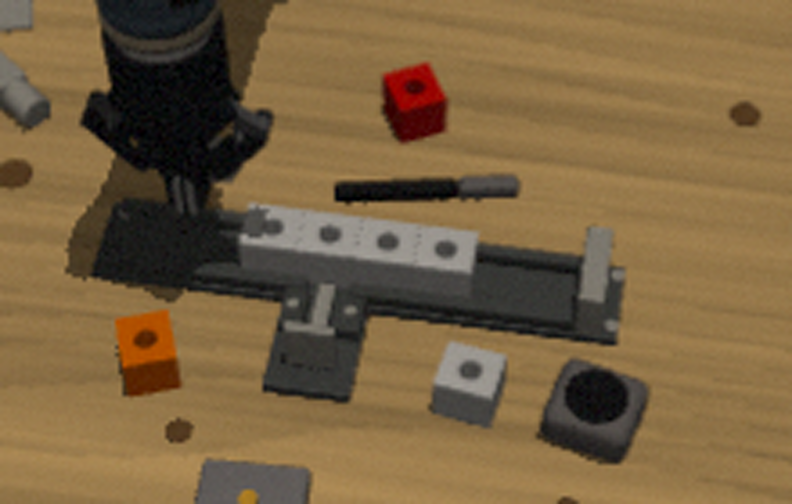

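The closed fingertip hangs over the rail behind block4's face, at about (185, 200) in the crop. The row, bolt and bystanders haven't moved. I'll lower it behind the free face.

Call:
carry_out(motion=[{"offset": [-0.1,-0.4,-1.5],"yaw": -0.5},{"offset": [0,0,-1.5],"yaw": 0},{"offset": [0,0,0],"yaw": 0}])

```text
time: 2.58
tcp_pos: [0.5573, -0.185, 0.0455]
eef_rot: [-0.003, 1.0, -0.008, 0.002]
wrist_force: [0.4, 0.4, -0.4]
gripper_width: -0.0001
```

Call:
carry_out(motion=[{"offset": [-0.2,0,-0.4],"yaw": 0},{"offset": [0,0.8,0],"yaw": 0},{"offset": [0,0.6,0],"yaw": 0},{"offset": [0,0.6,0],"yaw": 0}])

```text
time: 3.08
tcp_pos: [0.5557, -0.1638, 0.0419]
eef_rot: [-0.003, 1.0, -0.008, 0.003]
wrist_force: [0.7, -0.4, -0.3]
gripper_width: 0.0003
```

Small steps now, until contact.

Call:
carry_out(motion=[{"offset": [-0.1,0.4,0],"yaw": 0},{"offset": [0,0.4,0],"yaw": 0}])

```text
time: 3.32
tcp_pos: [0.5549, -0.1552, 0.0423]
eef_rot: [-0.002, 1.0, -0.007, 0.003]
wrist_force: [0.8, -3.3, 0.3]
gripper_width: 0.0005
```

Call:
carry_out(motion=[{"offset": [0,0.4,0],"yaw": 0}])

```text
time: 3.45
tcp_pos: [0.5548, -0.1522, 0.0424]
eef_rot: [-0.002, 1.0, -0.008, 0.003]
wrist_force: [-0.3, -2.8, -0.5]
gripper_width: 0.0001
```

Call:
carry_out(motion=[{"offset": [0,0.4,0],"yaw": 0}])

```text
time: 3.58
tcp_pos: [0.5548, -0.1488, 0.0424]
eef_rot: [-0.001, 1.0, -0.008, 0.003]
wrist_force: [-0.0, -2.3, -0.8]
gripper_width: 0.0
```

Call:
carry_out(motion=[{"offset": [0,0.4,0],"yaw": 0},{"offset": [0,0.4,0],"yaw": 0},{"offset": [0.01,0.4,0],"yaw": 0},{"offset": [0,0.4,0],"yaw": 0},{"offset": [0,0.4,0],"yaw": 0},{"offset": [0.01,0.4,0],"yaw": 0},{"offset": [0,0.4,0],"yaw": 0},{"offset": [0,0.4,0],"yaw": 0},{"offset": [0.01,0.4,0],"yaw": 0},{"offset": [0,0.4,0],"yaw": 0},{"offset": [0,0.4,0],"yaw": 0},{"offset": [0.01,0.4,0],"yaw": 0}])

```text
time: 5.08
tcp_pos: [0.5549, -0.0983, 0.0424]
eef_rot: [-0.001, 1.0, -0.009, 0.003]
wrist_force: [0.1, -1.8, -1.0]
gripper_width: 0.0
```

Call:
carry_out(motion=[{"offset": [0.02,0.3,0],"yaw": 0},{"offset": [0,0.3,0],"yaw": 0},{"offset": [0,0.3,0],"yaw": 0}])

```text
time: 5.45
tcp_pos: [0.555, -0.0887, 0.0423]
eef_rot: [-0.001, 1.0, -0.009, 0.003]
wrist_force: [0.2, -2.9, -1.2]
gripper_width: -0.0
```

```bash
python3 - <<'E'
from h import *
s=env.get_state();print(s["time"],s["tcp_pos"],s["wrist_force"])
f=grab("scene");W=pts(f);c=f["color"]
save("scene2.png",cv2.resize(c[160:300,200:420],None,fx=3.6,fy=3.6,interpolation=cv2.INTER_CUBIC))
E
```

```text
5.45 [ 0.55504526 -0.08871998  0.04233965] [ 0.23958464 -2.87327005 -1.21289842]
```

View pics/scene2.png

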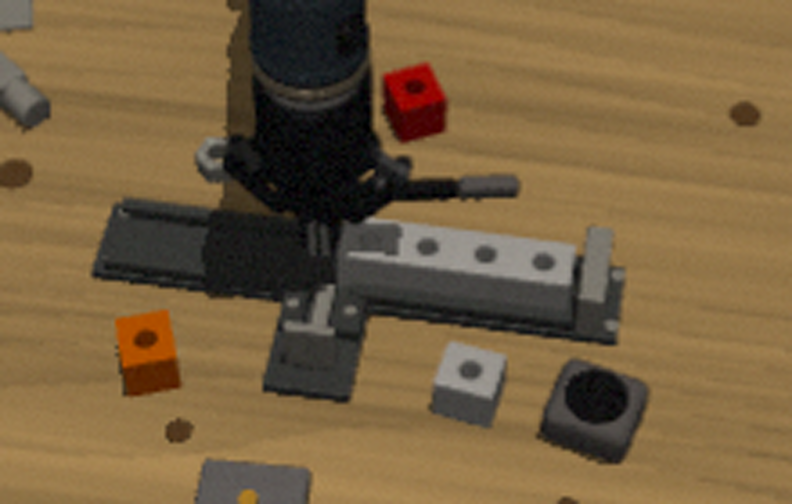

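The row is still one train, and its front at about (575, 265) in the crop is a few mm short of the stop at (585, 265). I'll keep going in small steps until the force rises.

Call:
carry_out(motion=[{"offset": [0.02,0.25,0],"yaw": 0},{"offset": [0,0.25,0],"yaw": 0}])

```text
time: 5.75
tcp_pos: [0.5552, -0.083, 0.0423]
eef_rot: [-0.001, 1.0, -0.008, 0.003]
wrist_force: [-0.3, -3.4, -0.7]
gripper_width: 0.0
```

Call:
carry_out(motion=[{"offset": [0,0.2,0],"yaw": 0}])

```text
time: 5.88
tcp_pos: [0.5552, -0.0821, 0.0423]
eef_rot: [-0.0, 1.0, -0.009, 0.003]
wrist_force: [0.4, -7.5, -0.7]
gripper_width: 0.0001
```

Call:
carry_out(motion=[{"offset": [0,0.2,0],"yaw": 0}])

```text
time: 6.0
tcp_pos: [0.5552, -0.0821, 0.0424]
eef_rot: [0.001, 1.0, -0.009, 0.003]
wrist_force: [0.8, -8.7, 0.7]
gripper_width: 0.0002
```

Call:
carry_out(motion=[{"offset": [0,0.2,0],"yaw": 0}])

```text
time: 6.12
tcp_pos: [0.5552, -0.0822, 0.0425]
eef_rot: [0.002, 1.0, -0.01, 0.003]
wrist_force: [0.9, -7.1, -0.4]
gripper_width: 0.0001
```

Call:
carry_out(motion=[{"offset": [0,0.5,0],"yaw": 0},{"offset": [0,0.5,0],"yaw": 0}])

```text
time: 6.38
tcp_pos: [0.5552, -0.0819, 0.0428]
eef_rot: [0.008, 1.0, -0.013, 0.003]
wrist_force: [0.4, -12.7, -0.7]
gripper_width: -0.0002
```

The push has stalled at about 13 N, so the row is seated. I'll back off, lift, and move over to beyond the tab.

Call:
carry_out(motion=[{"offset": [0,-1.2,0],"yaw": 0},{"offset": [0,-0.5,1.5],"yaw": 0},{"offset": [0,0,3],"yaw": 0},{"offset": [1,0,3],"yaw": 0},{"offset": [3,0.4,1],"yaw": 0},{"offset": [4,0.5,0],"yaw": 0},{"offset": [4,0.5,0],"yaw": 0},{"offset": [0.5,0,0],"yaw": 0},{"offset": [0,0,0],"yaw": 0}])

```text
time: 7.5
tcp_pos: [0.6838, -0.0753, 0.1386]
eef_rot: [0.002, 1.0, -0.01, 0.006]
wrist_force: [-1.0, -0.3, -0.8]
gripper_width: 0.0
```

```bash
python3 - <<'E'
from h import *
s=env.get_state();print(s["time"],s["tcp_pos"],s["eef_rot"],s["wrist_force"])
for n in("scene","top"):
    f=grab(n);W=pts(f);c=f["color"]
    np.savez(n+"3.npz",W=W)
    save(n+"3.png",cv2.resize(c[160:300,200:420] if n=="scene" else c[180:320,250:450],None,fx=3.6,fy=3.6,interpolation=cv2.INTER_CUBIC))
    z=W[...,2];x=W[...,0];y=W[...,1]
    m=(z>.036)&(z<.047)&(abs(x-.556)<.016)&(y>-.17)&(y<.085)
    print(n,np.percentile(W[m][:,1],[.5,99.5]))
E
```

```text
7.5 [ 0.68383832 -0.07532778  0.13864458] [ 0.00163365  0.99993586 -0.00951197  0.00592668] [-1.03235106 -0.28845762 -0.76423007]
scene [-0.06327997  0.08458996]
top [-0.06721476  0.08256493]
```

View pics/scene3.png

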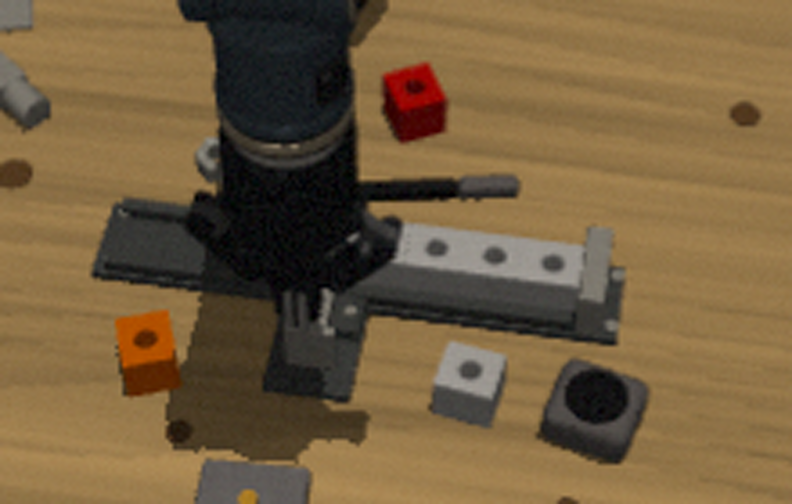

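View pics/top3.png

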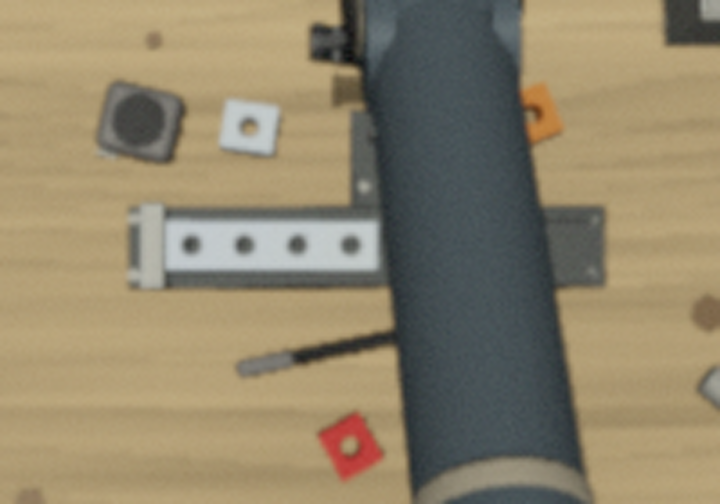

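In both views the row sits flush against the stop with no gap (top crop px ~165). Next is lowering outside the tab.

Call:
carry_out(motion=[{"offset": [0,-0.5,-3],"yaw": 0},{"offset": [0,0,-3],"yaw": 0},{"offset": [0,0,-2.5],"yaw": 0},{"offset": [0,0,0],"yaw": 0}])

```text
time: 8.1
tcp_pos: [0.6793, -0.0819, 0.0536]
eef_rot: [0.002, 1.0, -0.01, 0.005]
wrist_force: [0.6, 0.1, -0.7]
gripper_width: -0.0001
```

Call:
carry_out(motion=[{"offset": [0,0.2,-0.8],"yaw": 0},{"offset": [-0.6,0,0],"yaw": 0},{"offset": [-0.6,0,0],"yaw": 0}])

```text
time: 8.48
tcp_pos: [0.6678, -0.0799, 0.0484]
eef_rot: [0.002, 1.0, -0.011, 0.007]
wrist_force: [-0.6, 0.5, -0.0]
gripper_width: -0.0003
```

Call:
carry_out(motion=[{"offset": [-0.4,0,0],"yaw": 0},{"offset": [-0.4,0,0],"yaw": 0}])

```text
time: 8.72
tcp_pos: [0.6594, -0.08, 0.0495]
eef_rot: [0.002, 1.0, -0.011, 0.008]
wrist_force: [-0.6, -0.9, 0.4]
gripper_width: -0.0001
```

Call:
carry_out(motion=[{"offset": [-0.3,0,-0.3],"yaw": 0},{"offset": [-0.4,0,-0.1],"yaw": 0}])

```text
time: 8.98
tcp_pos: [0.6529, -0.08, 0.046]
eef_rot: [0.002, 1.0, -0.011, 0.009]
wrist_force: [1.5, 0.1, 1.4]
gripper_width: 0.0001
```

Call:
carry_out(motion=[{"offset": [-0.5,0,-0.1],"yaw": 0},{"offset": [-0.5,0,0],"yaw": 0}])

```text
time: 9.22
tcp_pos: [0.6437, -0.08, 0.0455]
eef_rot: [0.002, 1.0, -0.011, 0.011]
wrist_force: [2.8, 0.2, -1.2]
gripper_width: -0.0001
```

Call:
carry_out(motion=[{"offset": [-0.5,0,0],"yaw": 0},{"offset": [-0.5,0,0],"yaw": 0},{"offset": [-0.5,0,0],"yaw": 0},{"offset": [-0.5,0,0],"yaw": 0}])

```text
time: 9.72
tcp_pos: [0.6224, -0.0797, 0.0454]
eef_rot: [0.002, 1.0, -0.011, 0.011]
wrist_force: [1.5, -0.2, -0.6]
gripper_width: 0.0
```

Call:
carry_out(motion=[{"offset": [-0.4,0,0],"yaw": 0},{"offset": [-0.4,0,0],"yaw": 0}])

```text
time: 9.98
tcp_pos: [0.6157, -0.0796, 0.0457]
eef_rot: [0.002, 1.0, -0.01, 0.013]
wrist_force: [10.2, -0.1, -7.2]
gripper_width: -0.0001
```

Call:
carry_out(motion=[{"offset": [-0.4,0,0],"yaw": 0},{"offset": [-0.4,0,0],"yaw": 0}])

```text
time: 10.22
tcp_pos: [0.6157, -0.0795, 0.0468]
eef_rot: [0.002, 1.0, -0.01, 0.023]
wrist_force: [11.1, 0.8, -7.4]
gripper_width: -0.0002
```

It reached the hard limit where expected (~0.616). Backing away and lifting clear.

Call:
carry_out(motion=[{"offset": [1.2,0,0],"yaw": 0},{"offset": [1,0,0.5],"yaw": 0},{"offset": [0,0,3],"yaw": 0},{"offset": [0,0,4],"yaw": 0},{"offset": [0,-3,4],"yaw": 0},{"offset": [-1,-5,2],"yaw": 0},{"offset": [-1,-5,1],"yaw": 0},{"offset": [-1,-5,0],"yaw": 0},{"offset": [-1,-5,0],"yaw": 0},{"offset": [-1,-5,0],"yaw": 0},{"offset": [0,-4,0],"yaw": 0},{"offset": [0,0,0],"yaw": 0}])

```text
time: 11.72
tcp_pos: [0.5806, -0.4078, 0.1976]
eef_rot: [0.001, 1.0, -0.008, 0.015]
wrist_force: [0.2, 0.7, 0.3]
gripper_width: -0.0
```

```bash
python3 - <<'E'
from h import *
s=env.get_state();print(s["time"],s["tcp_pos"],s["wrist_force"])
for n in("scene","top"):
    f=grab(n);W=pts(f);c=f["color"]
    save(n+"4.png",cv2.resize(c[160:300,200:420] if n=="scene" else c[180:320,250:450],None,fx=3.6,fy=3.6,interpolation=cv2.INTER_CUBIC))
    z=W[...,2];x=W[...,0];y=W[...,1]
    m=(z>.036)&(z<.047)&(abs(x-.556)<.014)&(y>-.17)&(y<.085)
    print(n,"row",np.percentile(W[m][:,1],[.5,99.5]))
    m=(z>.044)&(z<.06)&(x>.58)&(x<.66)&(y>-.12)&(y<-.04);print("tab",np.percentile(W[m],[1,50,99],axis=0).round(4))
    W0=np.load(n+"0.npz")["W"]
    for nm,cx,cy in (("spare",.647,.028),("tape",.653,.112),("marker",.476,-.026),("nut",.471,-.18),("orange",.654,-.187),("red",.41,-.043)):
        o=[]
        for V in(W0,W):
            m=(V[...,2]>.008)&(V[...,2]<.06)&(np.hypot(V[...,0]-cx,V[...,1]-cy)<(.075 if nm=="marker" else .035))
            m&=~((abs(V[...,0]-.557)<.04))
            o.append(V[m].mean(0)*1000)
        print(nm,(o[1]-o[0]).round(1))
E
```

```text
11.725 [ 0.58057435 -0.40779617  0.19763893] [0.20345659 0.67627548 0.32701289]
scene row [-0.06727972  0.08446059]
tab [[ 0.5961 -0.0964  0.0445]
 [ 0.6033 -0.0793  0.0491]
 [ 0.607  -0.064   0.0558]]
spare [-0.2  0.1  0.2]
tape [-0.1 -0.3 -0.2]
marker [-0.3 -0.1 -0. ]
nut [ 0.2 -0.5 -0.3]
orange [-0.2  0.   0.1]
red [0.5 0.  0. ]
top row [-0.06719167  0.08494546]
tab [[ 0.5977 -0.0947  0.0457]
 [ 0.6007 -0.0783  0.0498]
 [ 0.6037 -0.0646  0.0563]]
spare [ 0.  -0.1  0. ]
tape [-0.1 -0.1 -0.2]
marker [-0.8 -1.8  0.8]
nut [-0.4  0.4  0.3]
orange [ 0.4 -0.1  0.4]
red [0.  0.1 0.4]
```

View pics/scene4.png

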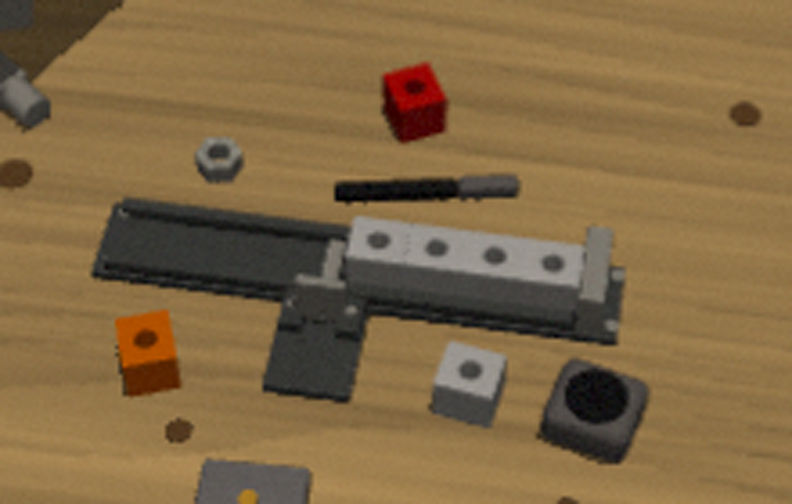

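View pics/top4.png

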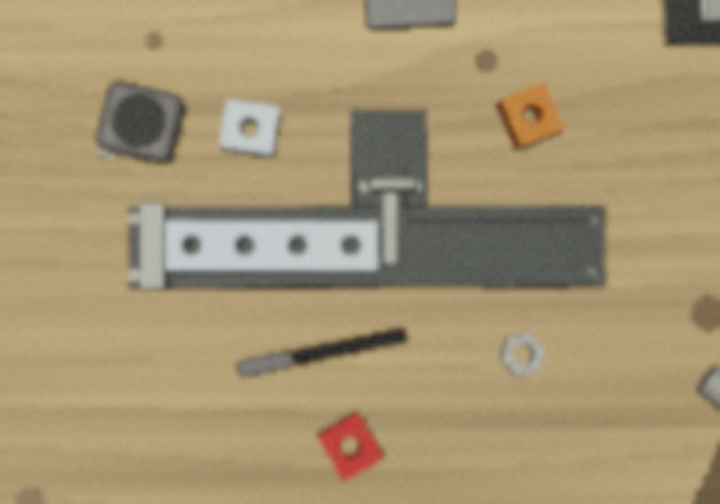

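The row is flush on the stop at the left and the bolt lies across behind block4 (top crop 390, 240). The tab has travelled about 40 mm and the bystanders haven't moved, so I'm handing it in.

```bash
python3 -c "
from workcell import env
print(env.sign_off())"
```

```text
the job is handed in; nothing more can be done
None
```

The row is home against the end stop and the bolt is fully across behind it; I handed the job in at about 12 s of the 38 s. I pushed block4 with the closed fingertip, and the four blocks slid as one train until the push stalled at about 13 N. Then I pushed the bolt tab to its hard limit, at about 11 N along the push, and backed the arm clear.

**Last checks:**
- **Row:** both cameras put its rear face at y ≈ -0.067 m, as predicted for home, with no visible gap at the stop.
- **Bolt:** the tab moved about 40 mm in the top view and about 39 mm in the scene view. The bar shows across the rail just behind block4.
- **Other objects:** the spare block, tape, nut, and orange and red blocks read within about 0.5 mm of their start positions. The top view gave the marker a 1.8 mm shift, but the scene view gave 0.3 mm and the arm never went near it, so I take that as noise. I did not measure the square, spray can or hammer; the arm passed above the hammer and never went near the other two.

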